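Gauge the tee blocks, punch the 18 mm ones, tray them all

ROBOT

A 7-joint arm with a two-finger parallel gripper is mounted at the origin on the work surface. World frame = base frame: x ahead of the robot, y to its left, z up, the work surface at z = 0. Lengths are in m, angles in rad, forces in N, time in s.
With the tool pointing down it reaches from about 0.4 to 0.85 m from the base axis. Payload 10.4 kg.
Tool frame: the origin (TCP) lies where the fingers leave the gripper's body, on its centre line; the fingertips stand 73 mm ahead of it and the grasp point (between the pads) lies 54 mm ahead of it; z points along the fingers, y is the line along which they close (so a half turn about z gives the same grasp; the last joint's range is limited). The gripper opens to 85 mm and grips with 20 to 120 N. Pads are 22 mm wide; open, the fingers measure 114 mm over their backs; the gripper's body (76 mm by 85 mm) begins 54 mm behind the grasp point. The pads swing forward as they close: fully open they stand 13 mm farther back than shut.
Start: joints at [1.147, 0.332, -0.065, 1.46, 0.022, 1.35, -0.088], TCP at [0.244, -0.575, 0.304] pointing down, gripper open.
Joint ranges: [-2.6, 2.6], [-0.5, 2.12], [-1.47, 1.34], [0.16, 2.42], [-1.27, 4.41], [0.06, 2.06], [-2.6, 2.6]. Speed limits (rad/s): [2.22, 2.22, 2.79, 2.79, 3.14, 3.14, 3.14].

INTERFACE

Orientations are given as a unit quaternion [x, y, z, w].
In Python, from workcell import manip, camera gives the robot as it stands. The module is installed in compiled form; this text tells all that it offers.
- The arm moves only by the shell command python3 -m creep 'ROWS' [OPENING] [FORCE]. ROWS is JSON, a list of rows, each a list of 2 entries, a list of its own where there are three numbers: the shift along the tool's x, y, z in mm, then the turn about the tool's z in rad. In form: [[[tx, ty, tz], twist], ...]. A call has 1 to 5 rows; each row is the pose to reach, as a shift and turn from the pose commanded when the call began, along the tool's axes at that moment; what a row does not reach only later rows make up. A row lasts 1/12 s, in which the tool goes at most 41.7 mm and 7.16 degrees, less where a joint would pass 70% of its speed; a pose out of reach is approached as far as the arm can. A call with a gripper value outside its range is refused whole. OPENING is the opening, from 0 (shut) to 1 (fully open), set as the call begins (- or left out, the last holds). The fingers move at their own pace and stop on an object; FORCE is the grip in N (left out, the last holds). Time passes only in rows, so rows that repeat a pose let the fingers close. It gives the time, the measured TCP pose, the force, the opening and the grip force at its end, in the units of the state.
- manip.get_obs(): the state, without advancing time (a new reading comes with each control period).
- camera(name): name is "scene" or "top"; returns a dict with "pixels" (420x560x3 uint8, red, green, blue), "z_map" (420x560 float32, m along the optical axis (not along the pixel's ray), 0 where there is no reading), "fx", "fy", "cx", "cy" (pixels), "extrinsics" (4x4, takes a point from world to camera coordinates). Camera axes: x right, y down, z forward; pixel columns grow to the right and rows downward; lengths in m; the calibration is good to about 2 mm. A picture is of the moment at which its call begins.
- manip.hand_in(): hands the job in; it is judged then, once.
The state is a dict: "clock": time; "joint_pos": joint angles; "joint_velocities": joint speeds; "tau": joint torques, N m; "position": TCP position; "ee_rot": TCP orientation; "ft_force": force on the tool from outside, world axes, zero at the start; "torque": the same for the moment, N m; "grip_width": opening from 0.0 (shut) to 1.0 (fully open); "grasp_force": force on a finger pad.
Only numpy, scipy, OpenCV 4.12 (cv2) and the standard library are available. Lean on these libraries where they do the work, as an engineer would, in place of code of your own. Each camera call takes 0.05 s, during which the arm holds its last target. There are 200 camera calls.

TASK

The MDF tee blocks standing on the bench are mixed up, so pinch the upright web of each to tell whether it is 12 mm or 18 mm thick: the 12 mm ones go standing on their feet in the wider tray. Seat each 18 mm one, upright, in a nest of its own on the punching station, slid fully home into the corner against both fence and end stop, and when all of them are seated push the pedal right down to its stop, hold it for a second and let it spring back. Then stand the 18 mm ones in the narrower tray; never punch a 12 mm one, and leave the other things on the bench alone.

Things in the scene. Friction and masses are not known exactly. Their poses are not given: they have to be found in the camera images.
- tee_a: MDF tee block standing on its foot: foot 100 x 50 x 12 mm, and an upright web of the full 100 mm length, 50 mm tall, along the middle of the foot (62 mm tall in all). The web is 12 mm or 18 mm thick, which is not written anywhere: pinch it and read the finger opening. About 0.1 kg. Origin at the centre of the underside, x along the web, y across it, z up; a half turn makes no difference. May be absent (None).
- tee_b: MDF tee block standing on its foot: foot 100 x 50 x 12 mm, and an upright web of the full 100 mm length, 50 mm tall, along the middle of the foot (62 mm tall in all). The web is 12 mm or 18 mm thick, which is not written anywhere: pinch it and read the finger opening. About 0.1 kg. Origin at the centre of the underside, x along the web, y across it, z up; a half turn makes no difference. May be absent (None).
- tee_c: MDF tee block standing on its foot: foot 100 x 50 x 12 mm, and an upright web of the full 100 mm length, 50 mm tall, along the middle of the foot (62 mm tall in all). The web is 12 mm or 18 mm thick, which is not written anywhere: pinch it and read the finger opening. About 0.1 kg. Origin at the centre of the underside, x along the web, y across it, z up; a half turn makes no difference. May be absent (None).
- tee_d: MDF tee block standing on its foot: foot 100 x 50 x 12 mm, and an upright web of the full 100 mm length, 50 mm tall, along the middle of the foot (62 mm tall in all). The web is 12 mm or 18 mm thick, which is not written anywhere: pinch it and read the finger opening. About 0.1 kg. Origin at the centre of the underside, x along the web, y across it, z up; a half turn makes no difference. May be absent (None).
- tee_e: MDF tee block standing on its foot: foot 100 x 50 x 12 mm, and an upright web of the full 100 mm length, 50 mm tall, along the middle of the foot (62 mm tall in all). The web is 12 mm or 18 mm thick, which is not written anywhere: pinch it and read the finger opening. About 0.1 kg. Origin at the centre of the underside, x along the web, y across it, z up; a half turn makes no difference. May be absent (None).
- station: Punching station fixed to the bench: aluminium plate 155 mm (x) by 290 mm (y), 6 mm thick, with two open corner nests side by side and a pedal at its -y end. Origin at the bench surface, 75 mm from the plate's -x edge and midway along y; x points from the open end of the nests to the end stops, y from the pedal to the nests, z up. Steel fences (130 x 12 mm, top 22 mm above the bench) and end stops (15 x 68 mm, top 28 mm above the bench).
- nest0 (a point): Nest 0 (the one nearer the pedal): the point on the plate's upper face (6 mm above the bench) where the centre of a tee block's underside lies when it is fully home, its web along the station's x. Then the foot's +y long side touches the fence (fence face 25 mm to +y of this point) and its +x end touches the end stop (stop face 50 mm to +x). The -x and -y sides are open: 35 mm of plate behind the foot at -x, at least 25 mm clear at -y. Axes as the station's.
- nest1 (a point): Nest 1 (the one farther from the pedal): the point on the plate's upper face (6 mm above the bench) where the centre of a tee block's underside lies when it is fully home, its web along the station's x. Then the foot's +y long side touches the fence (fence face 25 mm to +y of this point) and its +x end touches the end stop (stop face 50 mm to +x). The -x and -y sides are open: 35 mm of plate behind the foot at -x, at least 25 mm clear at -y. Axes as the station's.
- pedal_pad (a point): Where to press: centre of the rubber pad (50 x 52 mm) on top of the pedal, 90 mm from the pedal's hinge, about 67 mm above the bench when the pedal is up and 41 mm when it is down; moves with the pedal. The pedal is a steel plate 112 x 58 mm hinged at its +x end (station axes), on an axis 34 mm above the bench parallel to the station's y; its free -x end stands up.
- pedal (a joint): Pedal angle in rad: 0 up, 0.3 fully down on its stop. A spring returns it: about 4 N at the pad starts it, about 12 N holds it at the stop.
- tray_wide_in (a point): Centre of the inner floor (5 mm above the bench) of the wider plywood tray, fixed; inside 130 mm (x) by 215 mm (y), walls 5 mm thick, their tops 22 mm above the bench. Room for three tee blocks side by side with their webs along the tray's x.
- tray_narrow_in (a point): Centre of the inner floor (5 mm above the bench) of the narrower plywood tray, fixed; inside 130 mm (x) by 145 mm (y), walls 5 mm thick, their tops 22 mm above the bench. Room for two tee blocks side by side with their webs along the tray's x.
- glue: White glue bottle, 60 mm across, 170 mm tall, standing loose; origin at the centre of its underside. Leave alone.
- tape: Yellow tape measure, 70 x 40 x 65 mm, loose; origin at the centre of its underside. Leave alone.
- screwdriver: Screwdriver lying loose, about 0.2 m long. Leave alone.
There are look-alikes about, which are no part of the job. What is shaped like the tee_e but purple is not meant.

How it is judged:
On the way, in this order (a step that is already met when the one before it is completed fails the run):
1. every 18 mm tee block is fully home in a nest, within 4 mm and 4 degrees (((x of tee_b in the frame of nest0 between -0.004 and 0.004 m and y of tee_b in the frame of nest0 between -0.004 and 0.004 m and z of tee_b in the frame of nest0 below 0.005 m and angle between the x axis of tee_b and the x axis of station, either way round below 0.07 rad and angle between tee_b's own z axis and vertical below 0.07 rad) or (x of tee_b in the frame of nest1 between -0.004 and 0.004 m and y of tee_b in the frame of nest1 between -0.004 and 0.004 m and z of tee_b in the frame of nest1 below 0.005 m and angle between the x axis of tee_b and the x axis of station, either way round below 0.07 rad and angle between tee_b's own z axis and vertical below 0.07 rad)) and ((x of tee_d in the frame of nest0 between -0.004 and 0.004 m and y of tee_d in the frame of nest0 between -0.004 and 0.004 m and z of tee_d in the frame of nest0 below 0.005 m and angle between the x axis of tee_d and the x axis of station, either way round below 0.07 rad and angle between tee_d's own z axis and vertical below 0.07 rad) or (x of tee_d in the frame of nest1 between -0.004 and 0.004 m and y of tee_d in the frame of nest1 between -0.004 and 0.004 m and z of tee_d in the frame of nest1 below 0.005 m and angle between the x axis of tee_d and the x axis of station, either way round below 0.07 rad and angle between tee_d's own z axis and vertical below 0.07 rad))), for 0.2 s.
2. the pedal is held down at its stop (above 0.27 rad, for 0.3 s) with every 18 mm tee block still home in its nest (all of step 1 and value of joint pedal above 0.27 rad), for 0.3 s.
At the end, for the whole second after the job is handed in: every 12 mm tee block stands upright at rest on the floor of the wider tray, every 18 mm one on the floor of the narrower tray (feet flat on the floor, upright within 4.5 degrees, inside the walls), and the pedal is up (below 0.05 rad) (x of tee_a in the frame of tray_wide_in between -0.042 and 0.042 m and y of tee_a in the frame of tray_wide_in between -0.0855 and 0.0855 m and z of each of tee_a, tee_c, tee_e in the frame of tray_wide_in below 0.006 m and angle between each of tee_a, tee_c, tee_e, tee_b, tee_d's own z axis and vertical below 0.08 rad and linear speed of each of tee_a, tee_c, tee_e, tee_b, tee_d below 0.02 m/s and x of tee_c in the frame of tray_wide_in between -0.042 and 0.042 m and y of tee_c in the frame of tray_wide_in between -0.0855 and 0.0855 m and x of tee_e in the frame of tray_wide_in between -0.042 and 0.042 m and y of tee_e in the frame of tray_wide_in between -0.0855 and 0.0855 m and x of tee_b in the frame of tray_narrow_in between -0.042 and 0.042 m and y of tee_b in the frame of tray_narrow_in between -0.051 and 0.051 m and z of each of tee_b, tee_d in the frame of tray_narrow_in below 0.006 m and x of tee_d in the frame of tray_narrow_in between -0.042 and 0.042 m and y of tee_d in the frame of tray_narrow_in between -0.051 and 0.051 m and value of joint pedal below 0.05 rad); the robot touches nothing.
It fails at once if a 12 mm tee block is punched (pedal down with it in a nest) (value of joint pedal above 0.27 rad and (((x of tee_a in the frame of nest0 between -0.004 and 0.004 m and y of tee_a in the frame of nest0 between -0.004 and 0.004 m and z of tee_a in the frame of nest0 below 0.005 m and angle between the x axis of tee_a and the x axis of station, either way round below 0.07 rad and angle between tee_a's own z axis and vertical below 0.07 rad) or (x of tee_a in the frame of nest1 between -0.004 and 0.004 m and y of tee_a in the frame of nest1 between -0.004 and 0.004 m and z of tee_a in the frame of nest1 below 0.005 m and angle between the x axis of tee_a and the x axis of station, either way round below 0.07 rad and angle between tee_a's own z axis and vertical below 0.07 rad)) or ((x of tee_c in the frame of nest0 between -0.004 and 0.004 m and y of tee_c in the frame of nest0 between -0.004 and 0.004 m and z of tee_c in the frame of nest0 below 0.005 m and angle between the x axis of tee_c and the x axis of station, either way round below 0.07 rad and angle between tee_c's own z axis and vertical below 0.07 rad) or (x of tee_c in the frame of nest1 between -0.004 and 0.004 m and y of tee_c in the frame of nest1 between -0.004 and 0.004 m and z of tee_c in the frame of nest1 below 0.005 m and angle between the x axis of tee_c and the x axis of station, either way round below 0.07 rad and angle between tee_c's own z axis and vertical below 0.07 rad)) or ((x of tee_e in the frame of nest0 between -0.004 and 0.004 m and y of tee_e in the frame of nest0 between -0.004 and 0.004 m and z of tee_e in the frame of nest0 below 0.005 m and angle between the x axis of tee_e and the x axis of station, either way round below 0.07 rad and angle between tee_e's own z axis and vertical below 0.07 rad) or (x of tee_e in the frame of nest1 between -0.004 and 0.004 m and y of tee_e in the frame of nest1 between -0.004 and 0.004 m and z of tee_e in the frame of nest1 below 0.005 m and angle between the x axis of tee_e and the x axis of station, either way round below 0.07 rad and angle between tee_e's own z axis and vertical below 0.07 rad)))).
It fails at once if the glue bottle, tape measure or screwdriver is moved more than 30 mm (distance of any of glue, tape, screwdriver from where it was at the start of the episode above 0.03 m).
Of tee_a, tee_b, tee_c, tee_d, tee_e only 4 to 5 are there at a start; the rules pass over those that are not, and their reading is None.
At some moment in a run one of tee_a, tee_b, tee_c, tee_d, tee_e may be knocked a few centimetres aside while the robot is not near it.
It also fails if it takes over 210 s, if anything falls off the work surface, if the arm or the gripper's body presses on something with over 40 N, if the wrist force passes 120 N, or if a joint passes its speed limit or range.

## Working session

There is one attempt and no reset: what is moved stays moved. The work goes in short steps, Python scripts to look and compute and a shell command to move; the robot and the scene stay as the last step left them, time stands still between calls to the robot, and variables do not carry over. Pictures are saved under pics/ and viewed, at most 14 in all, crops included, and the job is handed in when it is done.

```bash
mkdir -p pics; cat > h.py <<'E'
import numpy as np,cv2
from workcell import manip,camera
def cam(n):
    c=camera(n); z=c["z_map"]; v,u=np.mgrid[:z.shape[0],:z.shape[1]]
    P=np.stack([(u-c["cx"])/c["fx"]*z,(v-c["cy"])/c["fy"]*z,z],-1)
    E=np.array(c["extrinsics"]); W=(P-E[:3,3])@E[:3,:3]
    W[z==0]=np.nan
    return c,c["pixels"],W
def save(n,im,s=1):
    cv2.imwrite("pics/"+n,cv2.resize(im[...,::-1],None,fx=s,fy=s,interpolation=cv2.INTER_CUBIC))
E
python3 - <<'E'
from h import *
for n in("top","scene"):
    c,im,W=cam(n); save(n+"0.png",im,1.4); np.save(n+"W.npy",W); np.save(n+"I.npy",im)
    print(n,c["fx"],np.round(c["extrinsics"],3).tolist())
o=manip.get_obs(); print({k:np.round(v,3).tolist() for k,v in o.items()})
E
```

```text
top 508.8866724272269 [[0.012, -1.0, -0.01, -0.019], [-0.987, -0.01, -0.161, 0.612], [0.161, 0.012, -0.987, 1.206], [0.0, 0.0, 0.0, 1.0]]
scene 477.89205502536 [[-0.519, 0.855, 0.016, 0.325], [0.623, 0.39, -0.678, -0.334], [-0.585, -0.342, -0.735, 1.522], [0.0, 0.0, 0.0, 1.0]]
{'clock': 0.1, 'joint_pos': [1.147, 0.333, -0.065, 1.461, 0.022, 1.35, -0.089], 'joint_velocities': [-0.002, -0.0, -0.0, -0.003, -0.001, 0.001, 0.0], 'tau': [0.003, -62.675, 0.05, -39.243, 0.016, 0.007, 0.0], 'position': [0.244, -0.575, 0.303], 'ee_rot': [0.98, 0.199, -0.0, -0.001], 'ft_force': [0.061, -0.188, 0.11], 'torque': [0.009, -0.023, 0.015], 'grasp_force': 0.0, 'grip_width': 0.997}
```

View pics/top0.png

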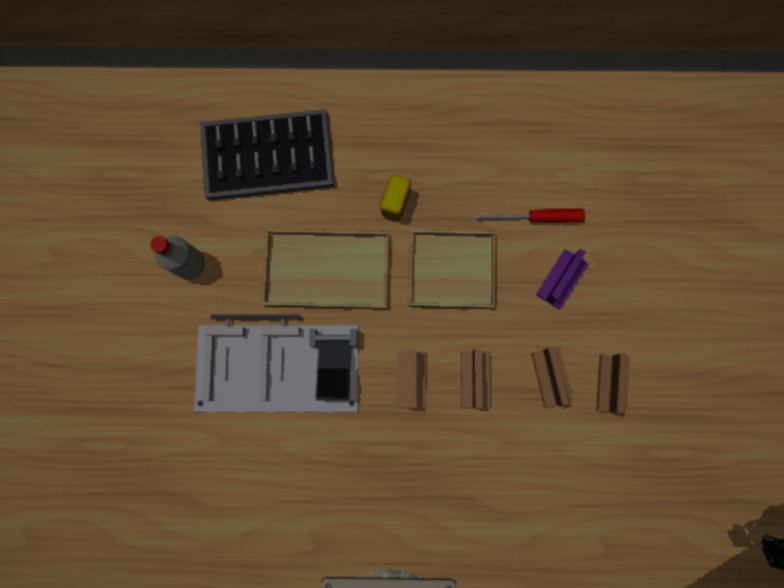

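View pics/scene0.png

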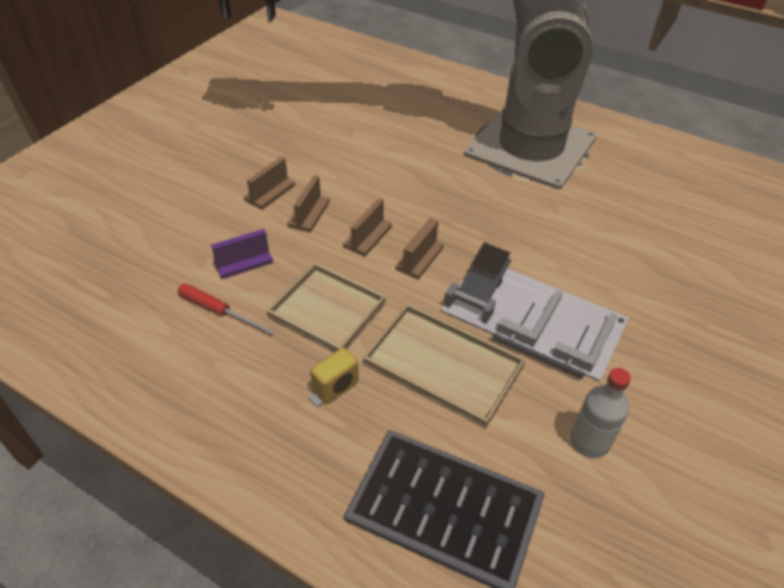

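Top view (1.4×): there are four brown tees at (411,379), (475,379), (551,377) and (613,383). The same shape at (563,278) is purple, so it is the look-alike and stays put. Wide tray at (327,270), narrow tray at (452,269), station at (277,368) with the pedal at (334,365). The scene view agrees.

```bash
cat > m.py <<'E'
from h import *
def tees(W,im,zlo=.052,zhi=.07):
    m=((W[...,2]>zlo)&(W[...,2]<zhi)).astype(np.uint8)
    n,L,S,_=cv2.connectedComponentsWithStats(m,connectivity=8)
    out=[]
    for i in range(1,n):
        if S[i,4]<40: continue
        k=L==i; p=W[k][:,:2]
        (cx,cy),(w,h),a=cv2.minAreaRect((p*1000).astype(np.float32))
        if w<h: w,h,a=h,w,a-90
        a=(a+90)%180-90
        out.append((round(cx),round(cy),round(w),round(h),round(a,1),im[k].mean(0).round().tolist(),S[i,4]))
    return sorted(out,key=lambda t:-t[1])
if __name__=="__main__":
    for n in("top","scene"):
        W=np.load(n+"W.npy");im=np.load(n+"I.npy")
        print(n,np.nanmedian(W[...,2])); [print(t) for t in tees(W,im)]
    W=np.load("topW.npy")
    def comp(n,u0,u1,v0,v1,zl,zh):
        s=W[int(v0/1.4):int(v1/1.4),int(u0/1.4):int(u1/1.4)]
        k=(s[...,2]>zl)&(s[...,2]<zh);p=(s[k][:,:2]*1000).astype(np.float32)
        print(n,len(p),np.round(cv2.minAreaRect(p),1) if 0 else cv2.minAreaRect(p))
    comp("wide",255,395,222,315,.015,.03)
    comp("narrow",402,503,222,315,.015,.03)
    comp("plate",188,365,322,420,.003,.010)
    comp("fence1",196,222,330,405,.016,.025)
    comp("fence0",250,278,338,405,.016,.025)
    comp("stop1",196,250,322,340,.0255,.032)
    comp("stop0",255,304,322,340,.0255,.032)
    comp("pedal",312,356,338,405,.045,.08)
E
python3 m.py
python3 - <<'E'
from h import *
save("c1.png",np.load("topI.npy")[180:300,130:460],2.4)
E
```

```text
top -0.0005228629732946374
(652, 362, 59, 24, -26.9, [40.0, 38.0, 34.0], np.int32(63))
(443, 105, 54, 53, -89.3, [15.0, 15.0, 15.0], np.int32(371))
(781, 0, 73, 41, -17.5, [107.0, 97.0, 2.0], np.int32(426))
(455, -32, 98, 14, 0.6, [105.0, 79.0, 57.0], np.int32(293))
(457, -147, 98, 12, 0.8, [96.0, 71.0, 50.0], np.int32(213))
(462, -284, 99, 14, 12.6, [85.0, 62.0, 43.0], np.int32(249))
(639, -306, 102, 13, -32.3, [63.0, 27.0, 83.0], np.int32(213))
(450, -391, 99, 14, -6.3, [81.0, 58.0, 39.0], np.int32(258))
scene -0.00019812706384665809
(681, 373, 59, 25, 88.3, [97.0, 91.0, 84.0], np.int32(161))
(447, 100, 56, 53, 90.0, [62.0, 54.0, 48.0], np.int32(328))
(-701, 98, 197, 20, -0.6, [65.0, 55.0, 46.0], np.int32(51))
(46, 9, 146, 71, -75.5, [65.0, 60.0, 54.0], np.int32(241))
(785, -4, 68, 41, -19.1, [165.0, 144.0, 73.0], np.int32(547))
(456, -37, 104, 20, 0.1, [123.0, 96.0, 73.0], np.int32(249))
(459, -152, 101, 15, 1.7, [117.0, 91.0, 70.0], np.int32(177))
(465, -288, 102, 15, 12.6, [119.0, 92.0, 71.0], np.int32(160))
(642, -310, 100, 17, -33.3, [91.0, 61.0, 95.0], np.int32(244))
(454, -3
[... 313 characters left out ...]
094), 89.29718017578125)
plate 4151 ((467.646484375, 213.23678588867188), (172.9185333251953, 319.8313903808594), 0.6980987787246704)
fence1 234 ((473.39215087890625, 330.00494384765625), (16.212480545043945, 118.67070007324219), 89.86182403564453)
fence0 212 ((469.7945556640625, 229.6923370361328), (109.01258850097656, 12.84472942352295), 0.9943292737007141)
stop1 153 ((532.7963256835938, 301.8161926269531), (19.842012405395508, 68.08470916748047), 1.0241186618804932)
stop0 157 ((533.9244384765625, 201.98294067382812), (20.005905151367188, 67.59844207763672), 0.6248399019241333)
pedal 531 ((442.8636474609375, 103.39210510253906), (52.507843017578125, 57.894615173339844), 0.6563956141471863)
```

View pics/c1.png

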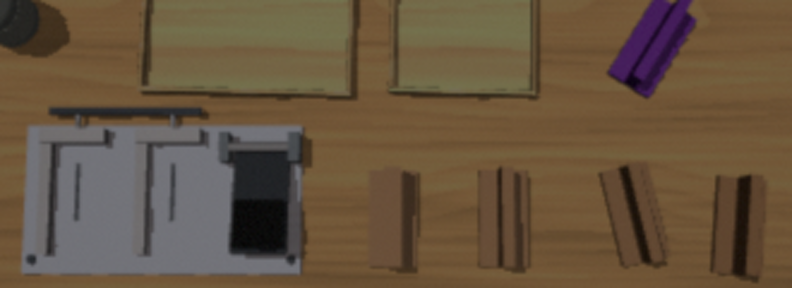

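The crop confirms four brown tees plus the purple decoy. The sizes match the description: webs about 99 mm long, stops 68 mm, trays 226 and 155 mm outside. I'll start with the rightmost tee.

```bash
cat > g.py <<'E'
import sys,numpy as np
from workcell import manip
from scipy.spatial.transform import Rotation as R
# target grasp-axis x y, TCP z (mm), heading deg
o=manip.get_obs(); r=R.from_quat(o["ee_rot"]).as_matrix(); p=np.array(o["position"])*1000
th=np.arctan2(r[1,0],r[0,0])
print("t",round(o["clock"],1),"p",p.round(1),"th",round(np.degrees(th),2),"F",np.round(o["ft_force"],1),"w",round(o["grip_width"]*85,1),"gf",round(o["grasp_force"],1))
if len(sys.argv)>4:
    a=list(map(float,sys.argv[1:])); d=(np.radians(a[3])-th+np.pi/2)%np.pi-np.pi/2
    print("shift",((np.array(a[:3])-p)@r).round(1),"twist",round(-d,3))
E
python3 -m creep '[[[261,-89,0],0.4],[[261,-89,0],0.4],[[261,-89,0],0.4],[[261,-89,0],0.4],[[261,-89,0],0.4]]' 1 40
python3 g.py 450 -391 200 -6.3
```

```text
clock: 0.52
position: [0.3954, -0.4395, 0.3037]
ee_rot: [1.0, -0.002, -0.0, -0.0]
ft_force: [1.5, -0.1, -0.4]
grip_width: 1.002
grasp_force: 0.0
t 0.5 p [ 395.4 -439.5  303.7] th -0.18 F [ 1.5 -0.1 -0.4] w 85.2 gf 0.0
shift [ 54.5 -48.6 103.7] twist 0.107
```

```bash

python3 -m creep '[[[54,-48,104],0.107],[[54,-48,104],0.107],[[54,-48,104],0.107],[[54,-48,104],0.107],[[54,-48,104],0.107]]' >/dev/null
python3 g.py 450 -391 98 -6.3
```

```text
t 0.9 p [ 448.6 -390.8  197.4] th -5.9 F [ 0.2 -0.5  0.8] w 85.0 gf 0.0
shift [ 1.8  0.4 99.4] twist 0.007
```

```bash

python3 -m creep '[[[1,0,35],0],[[1,0,65],0],[[1,0,85],0],[[1,0,99],0],[[1,0,99],0]]' | grep force
python3 -m creep '[[[0,0,0],0],[[0,0,0],0],[[0,0,0],0],[[0,0,0],0],[[0,0,0],0]]' 0 40 | grep g
python3 -m creep '[[[0,0,0],0],[[0,0,0],0],[[0,0,0],0],[[0,0,0],0],[[0,0,0],0]]' | grep g
python3 g.py 450 -391 98 -6.3
```

```text
ft_force: [-0.4, 0.8, -0.1]
grasp_force: 0.0
grip_width: 0.302
grasp_force: 0.0
grip_width: 0.135
grasp_force: 44.0
t 2.2 p [ 449.5 -393.4  101.3] th -6.09 F [-1.1 -0.1  5.6] w 11.5 gf 44.0
shift [ 0.3 -2.4  3.3] twist 0.004
```

Opening is 11.5 mm, so this tee is 12 mm and goes to the wide tray, in the +y slot.

```bash

python3 -m creep '[[[0,0,-40],0],[[0,0,-80],0],[[0,0,-110],0],[[40,0,-110],-0.09],[[80,0,-110],-0.09]]' - 50| grep -E "force|wid"
python3 -m creep '[[[30,-30,0],0],[[50,-70,0],0],[[60,-110,0],0],[[70,-150,0],0],[[80,-190,0],0]]' | grep -E "force|wid"
python3 g.py 654 191 210 -0.8
```

```text
ft_force: [1.5, -0.7, -1.0]
grip_width: 0.131
grasp_force: 49.3
ft_force: [2.1, -0.5, -1.0]
grip_width: 0.135
grasp_force: 49.3
t 3.0 p [ 611.5 -213.   210.1] th -0.92 F [ 2.1 -0.5 -1. ] w 11.5 gf 49.3
shift [ 3.600e+01 -4.046e+02  3.000e-01] twist -0.002
```

```bash

python3 -m creep '[[[10,-40,0],0],[[20,-80,0],0],[[30,-120,0],0],[[36,-160,0],0],[[36,-200,0],0]]' >/dev/null
python3 -m creep '[[[0,-40,0],0],[[0,-80,0],0],[[0,-120,0],0],[[0,-160,0],0],[[0,-204,0],0]]' >/dev/null
python3 -m creep '[[[0,0,35],0],[[0,0,60],0],[[0,0,60],0]]' | grep -E "force|wid"
python3 g.py 654 191 107 -0.8
```

```text
ft_force: [-1.0, -1.5, -1.9]
grip_width: 0.133
grasp_force: 49.2
t 4.1 p [650.8 185.7 144.4] th -0.82 F [-1.  -1.5 -1.9] w 11.3 gf 49.2
shift [ 3.5 -5.4 37.3] twist -0.0
```

```bash

python3 -m creep '[[[3,-4,15],0],[[3,-4,28],0],[[3,-4,36],0],[[3,-4,36],0],[[3,-4,36],0]]' | grep -E "force|wid"
python3 g.py 654 191 107 -0.8
python3 - <<'E'
from h import *
from m import tees
c,im,W=cam("top"); save("p1.png",im[120:310,120:470],2.2)
[print(t) for t in tees(W,im)]
E
```

```text
ft_force: [-0.2, 0.3, -0.9]
grip_width: 0.132
grasp_force: 49.3
t 4.5 p [657.  189.4 115. ] th -0.96 F [-0.2  0.3 -0.9] w 11.2 gf 49.3
shift [-3.1 -1.5  8. ] twist -0.003
(649, 361, 57, 23, -30.3, [41.0, 40.0, 36.0], np.int32(58))
(781, 0, 71, 41, -17.6, [113.0, 102.0, 2.0], np.int32(427))
(455, -32, 98, 14, 0.6, [63.0, 47.0, 33.0], np.int32(294))
(457, -147, 98, 13, 0.7, [101.0, 75.0, 53.0], np.int32(213))
(462, -283, 99, 14, 12.6, [89.0, 66.0, 45.0], np.int32(251))
(638, -305, 101, 12, -32.1, [66.0, 29.0, 87.0], np.int32(211))
```

View pics/p1.png

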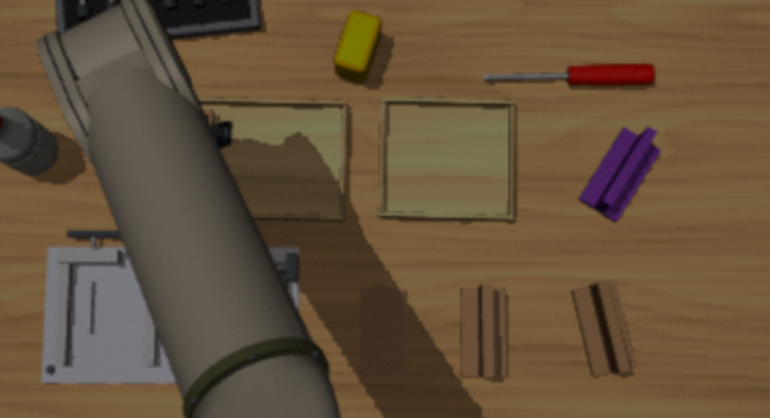

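The arm hides this slot at the left of the picture; the other tees haven't moved. I'll lower until it makes contact.

```bash

python3 -m creep '[[[-2,0,3],0],[[-2,0,6],0],[[-2,0,8],0],[[-2,0,8],0],[[-2,0,8],0]]' | grep -E "force|wid"
python3 g.py 654 191 107 -0.8
python3 -m creep '[[[0,0,1],0],[[0,0,2],0],[[0,0,2],0],[[0,0,2],0]]' | grep -E "force|wid"
python3 g.py 654 191 107 -0.8
```

```text
ft_force: [0.2, 1.0, -1.4]
grip_width: 0.134
grasp_force: 49.3
t 5.0 p [654.9 189.8 106.9] th -0.93 F [ 0.2  1.  -1.4] w 11.4 gf 49.3
shift [-0.9 -1.2 -0.1] twist -0.002
ft_force: [-6.3, -2.3, 10.5]
grip_width: 0.131
grasp_force: 50.9
t 5.3 p [655.1 189.8 106.4] th -0.94 F [-6.3 -2.3 10.5] w 11.2 gf 50.9
shift [-1.1 -1.1 -0.6] twist -0.002
```

```bash

python3 -m creep '[[[0,0,-1],0],[[0,0,-1],0],[[0,0,-1],0],[[0,0,-1],0],[[0,0,-1],0]]' 0.42 | grep -E "force|wid"
python3 -m creep '[[[0,0,-30],0],[[0,0,-60],0],[[0,0,-100],0],[[0,40,-100],0],[[0,80,-100],0]]' | grep -E "force|wid"
python3 -m creep '[[[-40,40,0],0],[[-75,75,0],0],[[-110,105,0],0],[[-140,130,0],0],[[-170,155,0],0]]' 1 >/dev/null
python3 g.py 464 -286 200 12.6
python3 - <<'E'
from h import *
from m import tees
c,im,W=cam("top"); [print(t) for t in tees(W,im)]
E
```

```text
ft_force: [0.2, 0.8, -0.2]
grip_width: 0.421
grasp_force: 0.0
ft_force: [0.7, -1.0, -0.3]
grip_width: 0.415
grasp_force: 0.0
t 6.6 p [496.4 -29.8 205.7] th -0.96 F [-0.3 -1.3  0.7] w 85.1 gf 0.0
shift [-28.1 256.7   5.8] twist -0.237
(649, 362, 57, 22, -32.7, [40.0, 39.0, 35.0], np.int32(62))
(656, 193, 101, 13, -1.2, [95.0, 71.0, 51.0], np.int32(221))
(443, 104, 55, 52, -89.2, [16.0, 16.0, 16.0], np.int32(373))
(780, 0, 70, 41, -16.6, [111.0, 101.0, 2.0], np.int32(420))
(457, -147, 98, 13, 0.6, [61.0, 45.0, 32.0], np.int32(213))
(462, -283, 99, 14, 12.5, [89.0, 65.0, 45.0], np.int32(240))
(639, -306, 100, 12, -32.3, [65.0, 28.0, 86.0], np.int32(213))
```

Placed at +68 mm and standing in the tray. Camera bias is about −3 mm in y. Next is the tilted tee at (462,−286).

```bash

python3 -m creep '[[[-6,40,0],-0.06],[[-12,80,0],-0.12],[[-18,120,0],-0.18],[[-24,160,0],-0.237],[[-30,200,0],-0.237]]' >/dev/null
python3 g.py 462 -286 200 12.5
python3 -m creep '[[[12,55,5],0],[[12,55,5],0],[[12,55,5],0],[[12,55,5],0]]' >/dev/null
python3 g.py 462 -286 100 12.5
```

```text
t 7.0 p [ 464.3 -229.9  206.3] th 12.88 F [ 1.4 -1.   0. ] w 85.1 gf 0.0
shift [-14.7  54.2   6.3] twist 0.007
t 7.4 p [ 488.6 -279.4  200.5] th 12.59 F [-1.   0.5 -0.9] w 84.8 gf 0.0
shift [-27.3   0.7 100.5] twist 0.002
```

```bash

python3 -m creep '[[[-27,0,30],0],[[-27,0,60],0],[[-27,0,85],0],[[-27,0,100],0],[[-27,0,100],0]]' | grep force
python3 g.py 462 -286 100 12.5
python3 -m creep '[[[0,0,0],0],[[0,0,0],0],[[0,0,0],0],[[0,0,0],0],[[0,0,0],0]]' 0 40 >/dev/null
python3 -m creep '[[[0,0,0],0],[[0,0,0],0],[[0,0,0],0],[[0,0,0],0],[[0,0,0],0]]' >/dev/null
python3 g.py 462 -286 100 12.5
```

```text
ft_force: [-0.2, 0.9, 0.3]
grasp_force: 0.0
t 7.8 p [ 460.6 -282.6   98. ] th 12.76 F [-0.2  0.9  0.3] w 85.2 gf 0.0
shift [ 0.6  3.6 -2.1] twist 0.005
t 8.6 p [ 462.5 -285.3  101.4] th 12.64 F [-1.5  0.5  5.7] w 11.1 gf 44.0
shift [-0.7  0.6  1.4] twist 0.002
```

12 mm again, so it goes to the middle slot of the wide tray.

```bash

python3 -m creep '[[[0,0,-40],0],[[0,0,-80],0],[[0,0,-105],0.06],[[0,0,-105],0.12],[[0,0,-105],0.234]]' - 50| grep -E "wid"
python3 -m creep '[[[15,-37,0],0.05],[[30,-75,0],0.05],[[50,-110,0],0.05],[[70,-145,0],0.05],[[95,-178,0],0.05]]' | grep -E "wid"
python3 g.py 654 122 205 -0.8
```

```text
grip_width: 0.133
grip_width: 0.132
t 9.4 p [ 559.6 -106.3  205.8] th -3.63 F [ 0.1 -1.4  0. ] w 11.3 gf 49.1
shift [  79.8 -233.8    0.8] twist -0.049
```

```bash

python3 -m creep '[[[15,-37,0],-0.05],[[30,-75,0],-0.05],[[50,-110,0],-0.05],[[65,-145,0],-0.05],[[78,-180,0],-0.05]]' | grep -E "wid"
python3 -m creep '[[[2,-35,0],0],[[2,-50,0],0],[[2,-50,20],0],[[2,-50,50],0],[[2,-50,75],0]]' | grep -E "wid"
python3 g.py 654 122 115 -0.8
```

```text
grip_width: 0.133
grip_width: 0.13
t 10.3 p [651.1 116.7 129.4] th -0.71 F [ 0.4 -1.1 -2. ] w 11.0 gf 49.2
shift [ 2.9 -5.3 14.4] twist 0.002
```

```bash

python3 -m creep '[[[0,-3,5],0],[[0,-3,10],0],[[0,-3,14],0],[[0,-3,14],0]]' >/dev/null
python3 g.py 654 122 107 -0.8
```

```text
t 10.6 p [651.9 119.5 117.6] th -0.76 F [ 0.  -0.5 -1.6] w 11.2 gf 49.2
shift [ 2.1 -2.6 10.6] twist 0.001
```

```bash

python3 -m creep '[[[2,-2,4],0],[[2,-2,8],0],[[2,-2,11],0],[[2,-2,13],0],[[2,-2,13],0]]' | grep -E "ft"
python3 -m creep '[[[0,0,-1],0],[[0,0,-1],0],[[0,0,-1],0],[[0,0,-1],0],[[0,0,-1],0]]' 0.42 | grep -E "force|pos"
python3 -m creep '[[[0,0,-30],0],[[0,0,-60],0],[[0,0,-100],0],[[0,40,-100],0],[[0,80,-100],0]]' | grep -E "force|wid"
python3 -m creep '[[[-40,20,0],0],[[-75,40,0],0],[[-110,60,0],0],[[-130,90,0],0],[[-140,120,0],0]]' 1 >/dev/null
python3 - <<'E'
from h import *
from m import tees
c,im,W=cam("top"); [print(t) for t in tees(W,im)]
E
python3 g.py 457 -150 200 0.7
```

```text
ft_force: [-9.0, -1.8, 18.0]
position: [0.6535, 0.1213, 0.1046]
ft_force: [-0.2, -0.2, -0.3]
grasp_force: 0.0
ft_force: [-0.3, -2.1, -1.1]
grip_width: 0.417
grasp_force: 0.0
(651, 362, 59, 25, -27.7, [42.0, 40.0, 36.0], np.int32(65))
(656, 192, 101, 13, -1.0, [96.0, 72.0, 51.0], np.int32(226))
(653, 124, 100, 13, -1.3, [99.0, 74.0, 53.0], np.int32(206))
(443, 105, 54, 53, -89.3, [16.0, 16.0, 16.0], np.int32(369))
(780, 0, 70, 41, -17.1, [111.0, 100.0, 2.0], np.int32(424))
(639, -306, 101, 13, -32.5, [65.0, 28.0, 86.0], np.int32(213))
t 12.3 p [507.4 -84.7 205. ] th -1.13 F [-0.9 -7.5 -0.1] w 84.8 gf 0.0
shift [-49.1  66.3   5.3] twist -0.032
```

```bash

python3 -m creep '[[[-30,30,0],-0.03],[[-49,62,5],-0.03],[[-49,65,5],-0.03],[[-49,65,5],-0.03],[[-49,65,5],-0.03]]' |grep ft
python3 g.py 457 -150 100 0.7
python3 - <<'E'
from h import *
from m import tees
for n in("top","scene"):
    c,im,W=cam(n); [print(t) for t in tees(W,im) if t[5][0]<130 and t[0]<520 and t[1]<0]
    if n=="scene": save("p3.png",im,1.2)
E
```

```text
ft_force: [0.1, 0.6, 0.0]
t 12.8 p [ 461.5 -140.8  200.1] th 0.94 F [0.1 0.6 0. ] w 84.8 gf 0.0
shift [ -4.7   9.2 100.1] twist 0.004
(455, -32, 98, 14, 0.6, [108.0, 81.0, 59.0], np.int32(294))
(456, -37, 103, 20, 0.4, [126.0, 98.0, 75.0], np.int32(255))
(459, -152, 104, 15, 1.2, [108.0, 84.0, 65.0], np.int32(177))
(98, -1125, 429, 202, -57.0, [61.0, 43.0, 31.0], np.int32(466))
```

View pics/p3.png

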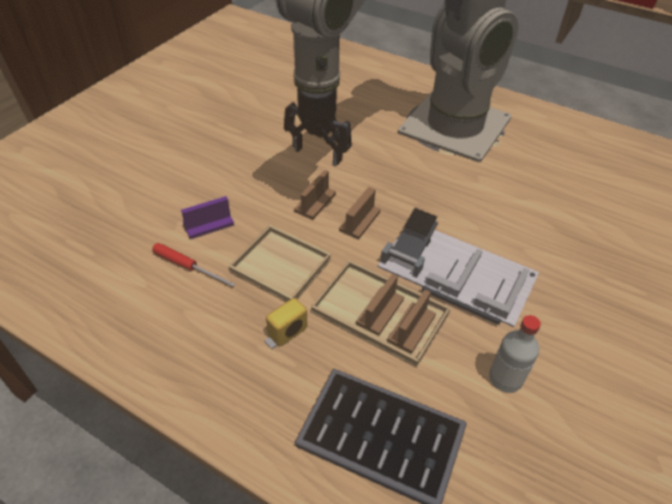

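Two tees stand in the wide tray at (380,305) and (413,322), and the gripper is above the tee at (316,195). I'll pinch that one.

```bash

python3 -m creep '[[[-4,9,30],0],[[-4,9,60],0],[[-4,9,85],0],[[-4,9,98],0],[[-4,9,98],0]]' | grep ft
python3 -m creep '[[[0,0,0],0],[[0,0,0],0],[[0,0,0],0],[[0,0,0],0],[[0,0,0],0]]' 0 40 >/dev/null
python3 -m creep '[[[0,0,0],0],[[0,0,0],0],[[0,0,0],0],[[0,0,0],0],[[0,0,0],0]]' >/dev/null
python3 g.py 478 196 210 0.8
```

```text
ft_force: [-0.6, 0.3, -0.4]
t 14.1 p [ 457.5 -150.3  102.5] th 0.95 F [-1.1  1.1  5.5] w 11.5 gf 40.2
shift [  26.3 -345.8 -107.6] twist 0.003
```

Third 12 mm tee, so it goes to the −y slot at (654,54).

```bash

python3 -m creep '[[[0,0,-40],0],[[0,0,-80],0],[[20,0,-105],0.03],[[50,-20,-105],0.03],[[85,-40,-105],0.03]]' - 50| grep -E "wid"
python3 -m creep '[[[30,-30,0],0],[[55,-60,0],0],[[80,-95,0],0],[[100,-130,0],0],[[108,-164,0],0]]' | grep -E "wid"
python3 -m creep '[[[0,0,15],0],[[0,0,40],0],[[0,0,65],0],[[0,0,75],0],[[0,0,75],0]]' | grep -E "wid"
python3 g.py 654 54 120 -0.8
```

```text
grip_width: 0.132
grip_width: 0.134
grip_width: 0.134
t 15.3 p [650.   53.4 128.8] th -0.76 F [-0.  -0.5 -0.6] w 11.4 gf 49.1
shift [ 4.  -0.6  8.8] twist 0.001
```

```bash

python3 -m creep '[[[3,0,6],0],[[3,0,12],0],[[3,0,16],0],[[3,0,19],0],[[3,0,21],0]]' | grep -E "ft"
python3 -m creep '[[[0,0,1],0],[[0,0,2],0],[[0,0,3],0],[[0,0,3],0]]' | grep -E "ft|pos"
```

```text
ft_force: [-0.0, -0.8, -0.8]
position: [0.6547, 0.0537, 0.1079]
ft_force: [-0.1, 0.1, -1.1]
```

```bash

python3 -m creep '[[[0,0,1],0],[[0,0,2],0],[[0,0,3],0],[[0,0,3],0]]' | grep -E "ft|pos"
python3 -m creep '[[[0,0,-1],0],[[0,0,-1],0],[[0,0,-1],0],[[0,0,-1],0],[[0,0,-1],0]]' 0.42 | grep -E "force|pos"
python3 -m creep '[[[0,0,-30],0],[[0,0,-60],0],[[0,0,-98],0],[[-20,30,-98],0],[[-45,55,-98],0]]' | grep -E "ft"
python3 -m creep '[[[-35,20,0],-0.02],[[-70,35,0],-0.02],[[-105,35,0],-0.02],[[-140,35,0],-0.02],[[-152,35,0],-0.02]]' 1 >/dev/null
python3 g.py 455 -35 100 0.6
```

```text
position: [0.6548, 0.0539, 0.1076]
ft_force: [-11.5, -1.8, 21.1]
position: [0.6546, 0.0538, 0.1057]
ft_force: [-0.7, -0.1, 0.0]
grasp_force: 0.0
ft_force: [-0.3, -1.7, -1.0]
t 17.7 p [452.6 -34.1 203.4] th 0.32 F [1.1 0.5 0.3] w 85.0 gf 0.0
shift [  2.6   0.8 103.4] twist -0.005
```

```bash

python3 - <<'E'
from h import *
from m import tees
for n in("top","scene"):
    c,im,W=cam(n); [print(n,t) for t in tees(W,im) if t[5][0]<135 and 400<t[0]<720]
E
python3 g.py 455 -35 100 0.6
```

```text
top (651, 360, 57, 21, -25.3, [40.0, 39.0, 35.0], np.int32(57))
top (656, 193, 101, 14, -1.0, [94.0, 70.0, 50.0], np.int32(226))
top (652, 125, 100, 13, -0.8, [98.0, 73.0, 52.0], np.int32(213))
top (443, 104, 55, 53, -89.3, [16.0, 16.0, 16.0], np.int32(391))
top (652, 57, 101, 12, -0.9, [101.0, 75.0, 54.0], np.int32(195))
top (639, -306, 100, 12, -32.2, [65.0, 28.0, 85.0], np.int32(216))
scene (681, 373, 59, 26, 89.4, [100.0, 95.0, 87.0], np.int32(166))
scene (657, 188, 103, 13, -0.9, [122.0, 95.0, 75.0], np.int32(286))
scene (656, 119, 102, 14, -0.9, [120.0, 94.0, 73.0], np.int32(290))
scene (446, 99, 55, 54, -89.2, [64.0, 56.0, 50.0], np.int32(334))
scene (655, 52, 103, 14, 0.0, [122.0, 96.0, 74.0], np.int32(279))
scene (457, -37, 103, 20, 0.7, [116.0, 90.0, 70.0], np.int32(243))
scene (642, -310, 100, 19, -34.0, [95.0, 64.0, 98.0], np.int32(249))
t 17.8 p [454.8 -33.9 204.1] th 0.36 F [-0.7  0.2 -0.3] w 84.8 gf 0.0
shift [  0.2   1.  104.1] twist -0.004
```

```bash

python3 -m creep '[[[0,1,30],0],[[0,1,60],0],[[0,1,90],0],[[0,1,103],0],[[0,1,103],0]]' | grep ft
python3 -m creep '[[[0,0,0],0],[[0,0,0],0],[[0,0,0],0],[[0,0,0],0],[[0,0,0],0]]' 0 40 >/dev/null
python3 -m creep '[[[0,0,0],0],[[0,0,0],0],[[0,0,0],0],[[0,0,0],0],[[0,0,0],0]]' >/dev/null
python3 g.py 470 190 210 0.8
```

```text
ft_force: [-0.2, 0.2, -0.7]
t 19.0 p [457.  -34.7 101.6] th 0.38 F [-1.  -1.   6.8] w 17.6 gf 39.6
shift [  14.7 -224.6 -108.4] twist -0.007
```

17.6 mm, so this is the one 18 mm tee and it goes to nest 0. Approach 10 mm short of the fence and the stop.

```bash

python3 -m creep '[[[0,0,-40],0],[[0,0,-80],0],[[0,0,-108],0],[[3,-25,-108],-0.007],[[5,-60,-108],-0.007]]' - 50| grep -E "wid"
python3 -m creep '[[[0,-40,0],0],[[0,-80,0],0],[[0,-120,0],0],[[0,-150,0],0],[[0,-161,0],0]]' | grep -E "wid"
python3 -m creep '[[[0,0,15],0],[[0,0,40],0],[[0,0,65],0],[[0,0,75],0],[[0,0,75],0]]' | grep -E "wid"
python3 g.py 466 186 115 0.8
python3 - <<'E'
from h import *
c,im,W=cam("scene"); save("n1.png",im[170:290,290:470],4)
E
```

```text
grip_width: 0.202
grip_width: 0.205
grip_width: 0.206
t 20.3 p [457.5 185.7 131.7] th 0.79 F [-0.2 -1.4 -1.5] w 17.5 gf 49.3
shift [ 8.6 -0.2 16.7] twist -0.0
```

View pics/n1.png

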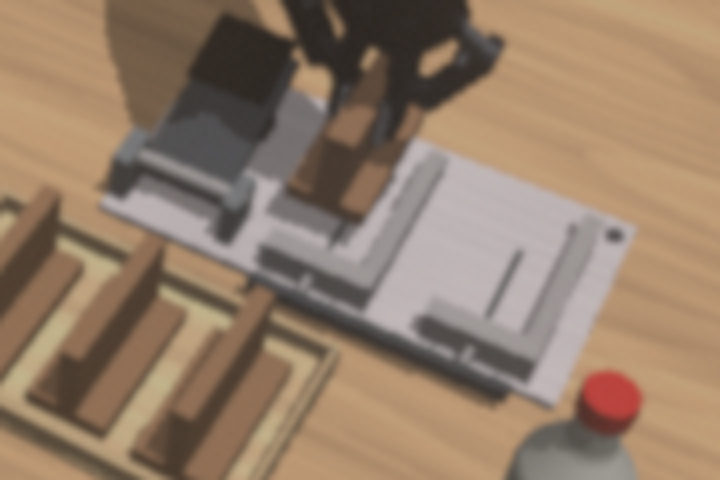

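The tee hangs over nest 0 at (350,170), short of the stop (300,265) and the fence (410,220). Lowering now.

```bash

python3 -m creep '[[[5,0,8],0],[[7,0,14],0],[[7,0,18],0],[[7,0,20],0],[[7,0,20],0]]' | grep -E "ft"
python3 -m creep '[[[0,0,1],0],[[0,0,2],0],[[0,0,3],0],[[0,0,3],0]]' | grep -E "ft|pos"
python3 g.py 478 196 107 0.8
```

```text
ft_force: [0.7, 0.5, -0.9]
position: [0.4659, 0.1864, 0.1109]
ft_force: [-0.4, 0.1, -2.4]
t 21.1 p [465.9 186.4 110.9] th 0.79 F [-0.4  0.1 -2.4] w 17.4 gf 49.3
shift [12.3 -9.4  3.9] twist -0.0
```

```bash

python3 -m creep '[[[0,0,1],0],[[0,0,2],0],[[0,0,3],0],[[0,0,3],0],[[0,0,3],0]]' | grep -E "ft|pos"
python3 -m creep '[[[0,0,1],0],[[0,0,1.5],0],[[0,0,1.5],0],[[0,0,1.5],0]]' | grep -E "ft|pos"
```

```text
position: [0.4659, 0.1865, 0.1078]
ft_force: [0.2, 0.2, -1.1]
position: [0.4659, 0.1865, 0.1077]
ft_force: [-8.3, -3.1, 18.6]
```

```bash

python3 -m creep '[[[2,0,-1],0],[[4,0,-1],0],[[6,0,-1],0],[[8,0,-1],0],[[8,0,-1],0]]' | grep -E "ft|pos"
python3 -m creep '[[[1,0,0],0],[[2,0,0],0],[[3,0,0],0],[[3,0,0],0]]' | grep -E "ft|pos"
```

```text
position: [0.4739, 0.1869, 0.1077]
ft_force: [-3.7, -0.9, 8.1]
position: [0.4767, 0.1871, 0.1077]
ft_force: [-5.5, -0.6, 8.7]
```

```bash

python3 -m creep '[[[0.7,0,0],0],[[1.5,0,0],0],[[1.5,0,0],0]]' | grep -E "ft|pos"
python3 -m creep '[[[0.7,0,0],0],[[1.5,0,0],0],[[1.5,0,0],0]]' | grep -E "ft|pos"
python3 -m creep '[[[0,-2,0],0],[[0,-4,0],0],[[0,-6,0],0],[[0,-6,0],0]]' | grep -E "ft|pos"
```

```text
position: [0.4781, 0.1871, 0.1077]
ft_force: [-5.6, -0.5, 9.0]
position: [0.4796, 0.1871, 0.1077]
ft_force: [-5.0, 0.2, 8.4]
position: [0.4805, 0.1922, 0.1077]
ft_force: [-0.7, -3.5, 6.7]
```

```bash

python3 -m creep '[[[0.7,0,0],0],[[1.5,0,0],0],[[1.5,0,0],0]]' | grep -E "ft|pos"
python3 -m creep '[[[0.7,0,0],0],[[1.5,0,0],0],[[1.5,0,0],0]]' | grep -E "ft|pos"
python3 -m creep '[[[0,-1,0],0],[[0,-2,0],0],[[0,-2,0],0]]' | grep -E "ft|pos"
```

```text
position: [0.4808, 0.1923, 0.1077]
ft_force: [-8.8, -5.4, 14.3]
position: [0.4819, 0.1926, 0.1078]
ft_force: [-11.1, -3.5, 17.4]
position: [0.4819, 0.1932, 0.1078]
ft_force: [-13.0, -9.8, 20.2]
```

```bash

python3 -m creep '[[[0,0,-1],0],[[0,0,-1],0],[[0,0,-1],0]]' | grep -E "ft|pos"
python3 -m creep '[[[0,-1,0],0],[[0,-2,0],0],[[0,-2,0],0]]' | grep -E "ft|pos"
python3 -m creep '[[[0.7,0,0],0],[[1.5,0,0],0],[[1.5,0,0],0]]' | grep -E "ft|pos"
python3 - <<'E'
from h import *
c,im,W=cam("scene"); save("n2.png",im[170:270,300:450],5)
E
```

```text
position: [0.482, 0.1936, 0.1079]
ft_force: [-6.9, -4.7, 6.3]
position: [0.4819, 0.1945, 0.1079]
ft_force: [-8.1, -10.1, 9.5]
position: [0.4822, 0.1945, 0.1079]
ft_force: [-16.0, -11.0, 18.6]
```

View pics/n2.png

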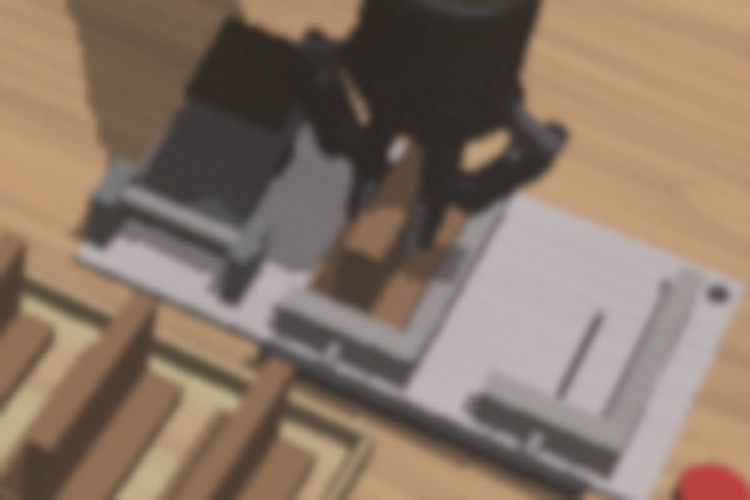

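The foot sits in the corner against the stop (350,330) and the fence (455,270), and both forces have risen. Ease off, release, lift and look.

```bash

python3 -m creep '[[[-0.7,0.7,-0.5],0],[[-0.7,0.7,-0.5],0]]' - 20 | grep -E "ft|pos"
python3 -m creep '[[[0,0,0],0],[[0,0,0],0],[[0,0,0],0],[[0,0,0],0]]' 0.5 | grep -E "force|pos"
python3 -m creep '[[[0,0,-30],0],[[0,0,-60],0],[[0,0,-98],0],[[-30,0,-98],0],[[-65,0,-98],0]]' | grep -E "ft"
python3 -m creep '[[[0,35,0],0],[[0,70,0],0],[[0,95,0],0],[[0,95,0],0],[[0,95,0],0]]' 0 60 | grep pos
python3 - <<'E'
from h import *
from m import tees
for n in("top","scene"):
    c,im,W=cam(n); save("s_%s.png"%n,im[225:300,130:260] if n=="top" else im[160:280,280:450],4.5); [print(n,t) for t in tees(W,im,.058,.075) if t[5][0]<135 and 400<t[0]<720]
E
python3 g.py 445 100 100 0.8
```

```text
position: [0.4821, 0.1944, 0.108]
ft_force: [-8.0, -5.3, 6.0]
position: [0.4839, 0.1962, 0.109]
ft_force: [0.4, 0.5, -0.4]
grasp_force: 0.0
ft_force: [-0.6, 1.2, -0.7]
position: [0.4201, 0.099, 0.2071]
top (652, 359, 57, 20, -21.7, [41.0, 40.0, 36.0], np.int32(58))
top (507, 197, 42, 18, -1.5, [106.0, 80.0, 59.0], np.int32(131))
top (657, 193, 101, 13, -1.0, [100.0, 75.0, 53.0], np.int32(226))
top (652, 124, 99, 13, -1.0, [102.0, 77.0, 55.0], np.int32(211))
top (452, 88, 34, 19, 3.4, [12.0, 12.0, 12.0], np.int32(76))
top (653, 57, 100, 12, -1.1, [103.0, 77.0, 55.0], np.int32(208))
top (639, -305, 100, 13, -32.7, [67.0, 29.0, 88.0], np.int32(181))
scene (681, 373, 59, 25, 88.5, [100.0, 95.0, 87.0], np.int32(154))
scene (481, 192, 104, 19, 0.8, [130.0, 102.0, 81.0], np.int32(285))
scene (658, 188, 103, 13, -0.9, [127.0, 99.0, 77.0], np.int32(260))
scene (655, 119, 102, 13, -0.6, [127.0, 99.0, 76.0], np.int32(249))
scene (447, 98, 53, 52, -88.4, [61.0, 53.0, 47.0], np.int32(369))
scene (655, 52, 102, 13, -1.2, [128.0, 101.0, 77.0], np.int32(242))
scene (641, -311, 101, 19, -33.2, [102.0, 68.0, 108.0], np.int32(180))
t 26.4 p [420.  101.  207.1] th 0.83 F [ 0.   0.1 -0.3] w 0.3 gf 0.0
shift [ 24.9   1.4 107.1] twist 0.001
```

View pics/s_scene.png

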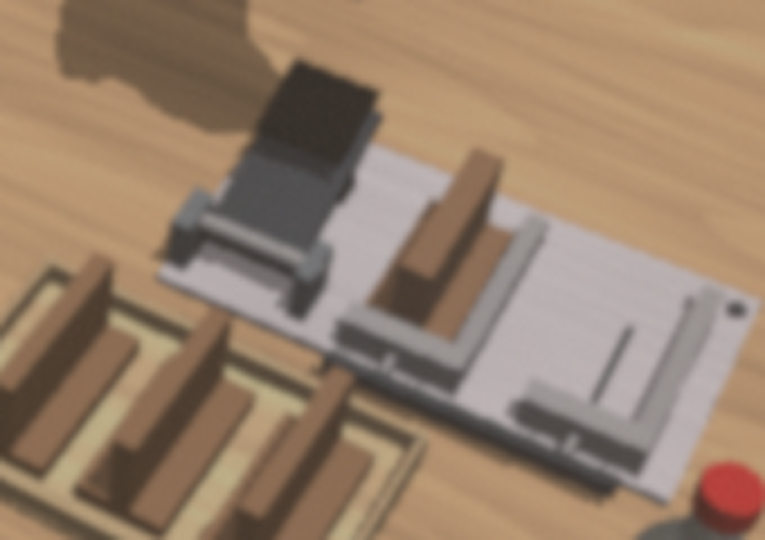

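The tee stands in nest 0 with its foot along the fence (490,290) and the stop (400,330). A numeric check of the web-to-fence (31 mm) and web-to-stop distances from the same camera will confirm it.

```bash

python3 - <<'E'
from h import *
c,im,W=cam("scene"); x,y,z=np.moveaxis(W*1000,-1,0)
def r(n,k): 
    q=[np.round(np.nanpercentile(a[k],[3,50,97]),1) for a in(x,y)]; print(n,k.sum(),*q)
b=(x>420)&(x<520)
r("web top",b&(z>60)&(z<66)&(y>160)&(y<215))
r("foot top",b&(z>16)&(z<19)&(y>160)&(y<235))
r("fence0",b&(z>20.5)&(z<24)&(y>212)&(y<245))
r("fence1",b&(z>20.5)&(z<24)&(y>312)&(y<345))
r("stop0",(x>520)&(x<560)&(z>26.5)&(z<30)&(y>150)&(y<240))
r("stop1",(x>520)&(x<560)&(z>26.5)&(z<30)&(y>250)&(y<340))
E
```

```text
web top 44 [429.2 464.2 512.5] [182.9 195.2 201.3]
foot top 188 [430.  478.1 517.9] [167.8 207.5 225.7]
fence0 95 [423.6 471.1 514.6] [218.8 225.1 230.5]
fence1 111 [423.4 472.4 517.6] [318.3 324.5 330.4]
stop0 118 [528.2 538.2 546.5] [166.  194.5 229.5]
stop1 117 [529.1 537.3 544.9] [265.6 295.7 329.2]
```

Web to fence is about 32 mm and the web end meets the stop face at about 530 mm, so it is home. Now the pedal, with the fingers shut.

```bash

python3 -m creep '[[[24,0,25],0],[[24,0,50],0],[[24,0,62],0],[[24,0,62],0]]' | grep -E "ft|pos"
python3 -m creep '[[[0,0,6],0],[[0,0,12],0],[[0,0,18],0],[[0,0,22],0],[[0,0,22],0]]' | grep -E "ft|pos"
python3 -m creep '[[[0,0,3],0],[[0,0,5],0],[[0,0,7],0],[[0,0,7],0]]' | grep -E "ft|pos"
```

```text
position: [0.4428, 0.1014, 0.1425]
ft_force: [-1.1, -0.3, 0.6]
position: [0.4437, 0.1012, 0.1232]
ft_force: [-3.9, -0.0, 8.4]
position: [0.4434, 0.1012, 0.1165]
ft_force: [-6.0, 0.2, 10.7]
```

```bash

python3 -m creep '[[[0,0,1],0],[[0,0,2],0],[[0,0,3],0],[[0,0,3],0]]' | grep -E "ft|pos"
python3 -m creep '[[[0,0,0.5],0],[[0,0,1],0],[[0,0,1],0],[[0,0,1],0]]' | grep -E "ft|pos"
```

```text
position: [0.4433, 0.1012, 0.1137]
ft_force: [-8.5, -0.4, 12.5]
position: [0.4433, 0.1012, 0.1134]
ft_force: [-13.4, 0.0, 22.4]
```

Force jumps to 22 N at 113.4 mm, so the pedal is on its stop. Hold, then release.

```bash

python3 -m creep '[[[0,0,0.5],0],[[0,0,0.5],0],[[0,0,0.5],0],[[0,0,0.5],0],[[0,0,0.5],0]]' | grep -E "ft|pos"
python3 -m creep '[[[0,0,0],0],[[0,0,0],0],[[0,0,0],0],[[0,0,0],0],[[0,0,0],0]]' | grep -E "ft|pos"
python3 -m creep '[[[0,0,0],0],[[0,0,0],0],[[0,0,0],0],[[0,0,0],0],[[0,0,0],0]]' | grep -E "ft|pos"
python3 - <<'E'
from h import *
from m import tees
c,im,W=cam("scene"); [print(t) for t in tees(W,im,.058,.075) if 400<t[0]<720 and 150<t[1]<200]
x,y,z=np.moveaxis(W*1000,-1,0); k=(x>420)&(x<455)&(y>80)&(y<125)&(z<60); print("pad z",np.nanmedian(z[k]),k.sum())
E
python3 -m creep '[[[0,0,0],0],[[0,0,-10],0],[[0,0,-20],0],[[0,0,-30],0],[[0,0,-60],0]]' | grep -E "ft|pos"
python3 -m creep '[[[0,-30,-30],0],[[0,-60,-30],0],[[15,-92,-30],0],[[36,-92,-30],0],[[36,-92,-30],0]]' 0.6 40| grep -E "ft|pos"
python3 g.py 480 194 108 0.8
```

```text
position: [0.4433, 0.1012, 0.1132]
ft_force: [-14.9, -1.0, 29.0]
position: [0.4433, 0.1013, 0.1132]
ft_force: [-15.1, -1.0, 28.6]
position: [0.4433, 0.1012, 0.1132]
ft_force: [-15.4, -1.4, 27.7]
(480, 192, 105, 18, 0.6, [131.0, 102.0, 81.0], np.int32(282))
(658, 188, 102, 13, -1.2, [128.0, 100.0, 77.0], np.int32(261))
pad z 40.06562838371314 164
position: [0.4423, 0.1002, 0.17]
ft_force: [-0.0, 0.3, 0.4]
position: [0.4806, 0.1947, 0.2021]
ft_force: [-0.5, -1.0, -0.8]
t 30.3 p [480.6 194.7 202.1] th 0.9 F [-0.5 -1.  -0.8] w 51.3 gf 0.0
shift [-0.8  0.8 94.1] twist 0.002
```

Pad measured at 40 mm, which is fully down, with the tee still home. Now pick it up for the narrow tray.

```bash

python3 -m creep '[[[0,0,30],0],[[0,0,60],0],[[0,0,85],0],[[0,0,94],0],[[0,0,94],0]]' | grep ft
python3 -m creep '[[[0,0,0],0],[[0,0,0],0],[[0,0,0],0],[[0,0,0],0],[[0,0,0],0]]' 0 50 >/dev/null
python3 -m creep '[[[0,0,0],0],[[0,0,0],0],[[0,0,0],0]]' |grep -E "wid|pos"
python3 -m creep '[[[0,0,-40],0],[[0,0,-80],0],[[0,0,-108],0],[[0,35,-108],0.03],[[0,70,-108],0.03]]' | grep -E "wid"
python3 -m creep '[[[30,30,0],0],[[60,60,0],0],[[90,90,0],0],[[120,120,0],0],[[145,150,0],0]]' | grep -E "wid"
python3 g.py 654 -108 210 -0.7
```

```text
ft_force: [-0.2, 0.2, 1.1]
position: [0.4795, 0.1935, 0.1091]
grip_width: 0.198
grip_width: 0.201
grip_width: 0.206
t 32.2 p [623.2 -30.4 216.3] th -0.9 F [ 1.4  0.9 -0.7] w 17.5 gf 50.4
shift [32.  77.1  6.3] twist -0.003
```

```bash

python3 -m creep '[[[15,35,0],0],[[30,70,0],0],[[30,76,20],0],[[30,76,55],0],[[30,76,85],0]]' | grep -E "wid"
python3 -m creep '[[[0,0,2],0],[[0,0,4],0],[[0,0,4],0]]' | grep -E "wid"
python3 g.py 654 -108 108 -0.7
```

```text
grip_width: 0.203
grip_width: 0.203
t 32.9 p [ 651.3 -105.4  128.1] th -0.91 F [ 0.1 -0.3 -0.5] w 17.2 gf 50.3
shift [ 2.7  2.6 20.1] twist -0.004
```

```bash

python3 -m creep '[[[2,1,6],0],[[2,1,12],0],[[2,1,16],0],[[2,1,18],0],[[2,1,18],0]]' | grep -E "ft|pos"
python3 -m creep '[[[0,0,1],0],[[0,0,2],0],[[0,0,2],0],[[0,0,2],0]]' | grep -E "ft|pos"
```

```text
position: [0.6526, -0.1065, 0.1085]
ft_force: [-0.7, 0.8, -1.0]
position: [0.6527, -0.1064, 0.1082]
ft_force: [-8.2, 0.7, 13.6]
```

Contact. Release, clear and check.

```bash

python3 -m creep '[[[0,0,-1],0],[[0,0,-1],0],[[0,0,-1],0],[[0,0,-1],0],[[0,0,-1],0]]' 0.5 | grep -E "force|pos"
python3 -m creep '[[[0,0,-30],0],[[0,0,-60],0],[[0,0,-98],0],[[-30,20,-120],0],[[-65,40,-140],0]]' | grep -E "ft"
python3 -m creep '[[[-30,30,0],0],[[-60,60,0],0],[[-90,90,0],0],[[-110,125,0],0],[[-130,160,0],0]]' >/dev/null
python3 -m creep '[[[0,40,0],0],[[0,80,0],0],[[0,80,0],0],[[0,80,0],0],[[0,80,0],0]]' >/dev/null
python3 - <<'E'
from h import *
from m import tees
for n in("top","scene"):
    c,im,W=cam(n); save("end_%s.png"%n,im,1.4); [print(n,t) for t in tees(W,im,.05,.08) if t[5][0]<135 and 400<t[0]<820]
E
python3 g.py
```

```text
position: [0.6526, -0.1066, 0.1072]
ft_force: [-0.2, 0.2, -0.1]
grasp_force: 0.0
ft_force: [-0.7, -2.3, 0.1]
top (651, 361, 59, 25, -27.8, [41.0, 40.0, 36.0], np.int32(103))
top (656, 193, 101, 14, -1.2, [93.0, 69.0, 49.0], np.int32(251))
top (652, 124, 99, 13, -1.5, [97.0, 73.0, 52.0], np.int32(225))
top (443, 104, 56, 52, -89.3, [16.0, 16.0, 17.0], np.int32(509))
top (652, 57, 100, 13, -0.6, [99.0, 74.0, 53.0], np.int32(216))
top (781, 0, 71, 41, -16.8, [109.0, 99.0, 2.0], np.int32(429))
top (651, -103, 101, 18, -1.7, [96.0, 71.0, 50.0], np.int32(313))
top (638, -305, 101, 12, -32.1, [63.0, 27.0, 83.0], np.int32(219))
scene (678, 374, 61, 32, -89.2, [100.0, 94.0, 87.0], np.int32(278))
scene (658, 188, 102, 13, -0.9, [119.0, 93.0, 73.0], np.int32(300))
scene (654, 120, 102, 14, -1.5, [117.0, 92.0, 71.0], np.int32(297))
scene (446, 100, 56, 53, -88.1, [66.0, 58.0, 51.0], np.int32(404))
scene (653, 52, 104, 14, -1.0, [117.0, 92.0, 71.0], np.int32(299))
scene (654, -108, 103, 22, 0.1, [117.0, 91.0, 70.0], np.int32(391))
scene (641, -311, 100, 19, -32.2, [91.0, 62.0, 95.0], np.int32(270))
t 35.4 p [ 456.9 -380.2  245.7] th -0.8 F [-0.7  0.2 -0.1] w 42.3 gf 0.0
```

View pics/end_top.png

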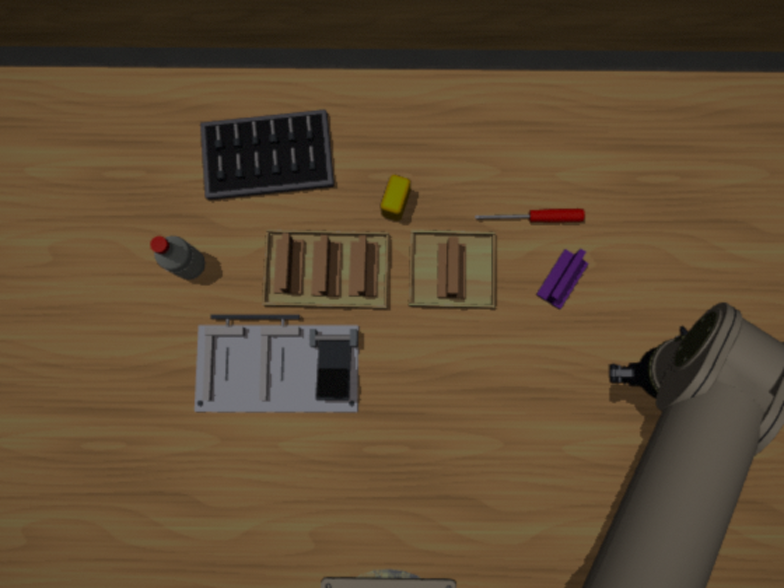

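Three tees stand in the wide tray at (288,264), (325,265) and (363,266), and the 18 mm one in the narrow tray at (452,268). The pedal is up, and the glue, tape and screwdriver haven't moved.

```bash
python3 -c "
from workcell import manip; print(manip.hand_in())"
```

```text
the job is handed in; nothing more can be done
None
```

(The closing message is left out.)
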